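# Shut the filter station's valve and show the crucible's underside to the camera

### The arm

A 6-joint arm with a two-finger parallel gripper is mounted at the origin on a cart in front of the work surface, level with it; the furniture and walls round the work are solid. World frame = base frame: x ahead of the robot, y to its left, z up, the work surface at z = 0. Lengths are in m, angles in rad, forces in N, time in s.
With the tool pointing down it reaches from about 0.35 to 1 m from the base axis. Payload 7.1 kg.
Tool frame: the origin (TCP) lies between the finger pads; the fingertips stand 25 mm ahead of it and the grasp point (between the pads) lies 6 mm ahead of it (bot.nose_length is the distance from the TCP to the fingertips, in m); z points along the fingers, x is the direction in which the jaws open and shut, and the axes are right-handed (so a half turn about z gives the same grasp; the last joint's range is limited). The gripper opens to 85 mm and grips with 20 to 120 N. Pads are 22 mm wide; open, the fingers measure 114 mm over their backs; the gripper's body (76 mm by 85 mm) begins 54 mm behind the grasp point. The pads swing forward as they close: fully open they stand 13 mm farther back than shut.
Start: joints at [1.191, 0.423, 1.63, -0, 1.089, -0.019], TCP at [0.221, 0.585, 0.225] pointing down, gripper open.
Joint ranges: [-3, 3], [-0.9, 2.11], [0.09, 2.58], [-1.31, 4.45], [0.11, 2.69], [-2.54, 2.54]. Speed limits (rad/s): [2.39, 2.39, 3.01, 3.14, 3.14, 3.14].

### API

Orientations are given as a 3x3 rotation matrix whose columns are the frame's x, y, z axes.
In Python, from workcell import bot gives the robot as it stands. The module is installed in compiled form; this text tells all that it offers.
- The arm moves only by the tool drive_tool, never from a script. Its argument "increments" is a list of rows, each an object with "twist": the turn, a rotation vector about the tool's x, y, z in rad, a list of three; "xyz": the shift along the tool's x, y, z in mm, a list of three; "grip": the opening in per cent of the stroke, from 0 (shut) to 100 (fully open). A call has 1 to 12 rows; each row shifts and turns the commanded pose from where the row before left it, along the tool's axes as they then stand; what a row does not reach is not made up. A row lasts 1/8 s, in which the tool goes at most 62.5 mm and 10.7 degrees, less where a joint would pass 70% of its speed; a pose out of reach is approached as far as the arm can. A call with a gripper value outside its range is refused whole. The fingers move at their own pace and stop on an object; the grip force is fixed at half the most. Time passes only in rows, so rows that do not move let the fingers close. It gives the time, the measured TCP pose, the force and the opening at its end, in the units of the state.
- bot.get_state(): the state, without advancing time (a new reading comes with each control period).
- bot.get_image(name): name is "scene" or "top" or "wrist"; returns a dict with "image" (420x560x3 uint8, red, green, blue), "intrinsics" (3x3 intrinsics, pixels), "R" (3x3) and "t" (3): a world point X has camera coordinates R X + t. Camera axes: x right, y down, z forward; pixel columns grow to the right and rows downward; lengths in m; the calibration is good to about 2 mm. A picture is of the moment at which its call begins. There is no depth.
- bot.job_done(): hands the job in, once; it reports no verdict.
Trained networks look in the newest picture that a camera, given by its name, has taken for a name from the list of things; names that differ only in an ending like _2 or _b are one class to them, and where a whole thing is asked for, a point or a joint stands for the part that bears it (a point fixed in the world has none). Each returns a list of dicts, best first, with "conf" (0 to 1); they miss things now and then, are a little off and sometimes report something else, mostly with a low value. They report only what shows in the picture. A call takes as long as a camera call. They do not tell look-alikes from the thing itself.
- bot.spot_in(camera, query): "box" ([left, top, right, bottom] in pixels, round what is visible of it).
- bot.silhouettes(camera, query): "mask" (420x560 bool, what is visible of it) and "box" ([left, top, right, bottom] in pixels, round what is visible of it).
- bot.landmark_of(camera, query): "at" ([column, row] in pixels: a listed point, or the origin of a listed thing).
The state is a dict: "clock": time; "joint_positions": joint angles; "dq": joint speeds; "effort": joint torques, N m; "tool_pos": TCP position; "orientation": TCP orientation; "contact_force": force on the tool from outside, world axes, zero at the start; "ft_torque": the same for the moment, N m; "finger_gap": opening from 0.0 (shut) to 1.0 (fully open).
Only numpy, scipy, OpenCV 4.12 (cv2) and the standard library are available. Lean on these libraries where they do the work, as an engineer would, in place of code of your own. Each camera call takes 0.05 s, during which the arm holds its last target.

### The job

The filtration at the one station of the vacuum manifold whose valve is still open has finished: first shut that valve fully, so that the line keeps its vacuum, and only then lift the porcelain crucible out of that station's rubber collar. Show its perforated underside to the inspection camera: tilt the crucible so that the underside faces the lens squarely, centred on the line of sight and about 8 cm in front of the glass, and finish while still holding it there, quite still and touching nothing else. Leave the other valves shut and do not disturb the other crucibles and the bottles.

Things in the scene. Friction and masses are not known exactly. Their poses are not given: they have to be found in the camera images.
- station_run: Filter station in use, fixed: of three equal stations 120 mm apart on the rail (any place) the one whose lever starts open. Origin on the bench under its head; own -x: from head to rail (towards the robot), +y along the rail, z up. A branch pipe 35 mm up joins it to the round rail (28 mm thick, axis 130 mm from the head's, top 49 mm up).
- station_run_collar (a point): Centre of the top face of that station's black rubber collar: outside diameter 55 mm, top 74 mm above the bench. The crucible stands in it on a ledge 12 mm lower, with about 2 mm of play all round.
- valve_run (a joint): Ball valve lever of that station, on an upright stem; rad. 0 = open: in line with the branch pipe, pointing from the stem towards the rail (station -x). 1.571 = shut: across the pipe, pointing to station +y. Shuts clockwise seen from above, against a friction of 0.1 N m (2 N at the grip), between hard stops; no spring, stays where left.
- valve_run_stem (a point): Fixed point on the stem axis of that valve, at the mid height of the lever's grip, 80 mm above the bench and 75 mm from the head's axis (station -x).
- valve_run_grip (a point): Centre of the lever's black grip sleeve, 48 mm out from the stem axis: a bar 46 mm long (from 24 to 70 mm out), 12 mm wide, 14 mm high. When the lever is open it lies over the rail with 24 mm of air between them.
- crucible_run_center (a point): Centre (half-way up, 27.5 mm above the underside) of the white porcelain crucible in the running station: an open cup 55 mm high, outside diameter 36 mm near the bottom widening to 41 mm, with a 44 mm rim over the top 4 mm; wall 3 mm; 40 to 80 g. Its z axis points out of its mouth. Seated, its lowest 12 mm are inside the collar and 43 mm stand free.
- crucible_run_bottom (a point): Centre of the perforated underside of that crucible (flat, 34 mm across); same axes.
- camera_head: Head of the inspection camera (dark box 46 mm square with a black lens and a 52 mm ring light) in a tilting fork on a grey foot; fixed. Origin at the centre of the front glass, 125 mm above the bench. Its z axis is the line of sight, outwards from the lens: 55 degrees above level, towards the robot's side; its y axis is level.
- valve_idle (a joint): Lever of one of the two idle stations (the one with the other crucible); starts and stays shut at 1.571, 0 would be open.
- valve_stoppered (a joint): Lever of the idle station that is closed with a black rubber stopper; starts and stays shut at 1.571.
- crucible_other_center (a point): Centre of an equal crucible seated in an idle station; to be left there.
- crucible_spare_center (a point): Centre of an equal crucible standing on the bench at the left; to be left there.
- purple_bottle: Loose reagent bottle, 38 mm diameter, 85 mm high, standing at the front on the right; origin under its base.
- brown_dropper: Loose small bottle, 29 mm diameter, 78 mm high, standing on the right; origin under its base.
- white_dropper: Loose small dropper bottle, 29 mm diameter, 66 mm high, standing on the right; origin under its base.
Not all that is in view belongs to the job. What is shaped like the part that bears crucible_run_center but blue is not meant.

How it is judged:
On the way, in this order (a step that is already met when the one before it is completed fails the run):
1. the running station's valve is shut, the crucible still seated (value of joint valve_run above 1.4 rad and z of crucible_run_center in the frame of station_run between 0.085 and 0.0975 m), for 0.2 s.
2. the crucible is lifted clear of its collar in the gripper (z of crucible_run_center in the frame of station_run above 0.125 m and contact force between crucible_run and the fingers above 0.5 N and value of joint valve_run above 1.4 rad), for 0.2 s.
At the end, for the whole second after the job is handed in: All valves shut (past 1.4 rad). The crucible hangs still in the fingers alone, underside centre within 12 mm of the line of sight in x and y, 65-95 mm from the glass, square within 10 degrees. Not moved: other crucibles (10 mm seated, 20 mm spare), bottles (30 mm) (value of joint each of valve_run, valve_idle, valve_stoppered above 1.4 rad and x of crucible_run_bottom in the frame of camera_head between -0.012 and 0.012 m and y of crucible_run_bottom in the frame of camera_head between -0.012 and 0.012 m and z of crucible_run_bottom in the frame of camera_head between 0.065 and 0.095 m and z of crucible_run_center in the frame of camera_head above 0.085 m and angle between the z axis of crucible_run_center and the z axis of camera_head, either way round below 0.175 rad and contact force between crucible_run and the fingers above 0.5 N and contact force between crucible_run and camera_stand below 0.1 N and contact force between crucible_run and station_run below 0.1 N and linear speed of crucible_run below 0.02 m/s and angular speed of crucible_run below 0.2 rad/s and distance of crucible_other_center from where it was at the start of the episode below 0.01 m and distance of crucible_spare_center from where it was at the start of the episode below 0.02 m and distance of each of purple_bottle, brown_dropper, white_dropper from where it was at the start of the episode below 0.03 m); the arm keeps its last pose, push and grip.
It fails at once if the crucible was lifted from its seat before the valve was shut (z of crucible_run_center in the frame of station_run above 0.0975 m and value of joint valve_run below 1.4 rad).
It fails at once if another station's valve was opened (value of joint any of valve_idle, valve_stoppered below 1.3 rad).
It fails at once if another crucible or a bottle was disturbed (distance of crucible_other_center from where it was at the start of the episode above 0.01 m or distance of crucible_spare_center from where it was at the start of the episode above 0.02 m or distance of any of purple_bottle, brown_dropper, white_dropper from where it was at the start of the episode above 0.03 m).
It also fails if it takes over 51 s, if anything falls off the work surface, if the arm or the gripper's body presses on something with over 40 N, if the wrist force passes 120 N, or if a joint passes its speed limit or range.

## Working session

There is one attempt and no reset: what is moved stays moved. The work goes in short steps, Python scripts to look and compute and a tool call to move; the robot and the scene stay as the last step left them, time stands still between calls to the robot, and variables do not carry over. Pictures are saved under pics/ and viewed, and the job is handed in when it is done.

Besides the shell and the picture viewer there is one more tool, called as name(argument=value, ...), one argument or row to a line, values as JSON. drive_tool: Moves the arm, as the interface text tells. Its arguments: {"type":"object","properties":{"increments":{"type":"array"}},"required":["increments"]}

```bash
mkdir -p pics; python3 - <<'E'
from workcell import bot
import cv2,numpy as np
s=bot.get_state(); print({k:np.round(v,3).tolist() for k,v in s.items()}, bot.nose_length)
for n in ["scene","top","wrist"]:
    d=bot.get_image(n); cv2.imwrite(f"pics/{n}0.png",d["image"][:,:,::-1]); print(n,np.round(d["intrinsics"],1).tolist(),np.round(d["R"],3).tolist(),np.round(d["t"],3).tolist())
print(bot.get_state()["clock"])
E
```

```text
{'clock': 0.0, 'joint_positions': [1.191, 0.424, 1.631, 0.0, 1.089, -0.019], 'dq': [-0.002, -0.001, 0.0, -0.0, -0.001, 0.001], 'effort': [0.002, -55.741, -28.173, 0.0, 0.008, -0.0], 'tool_pos': [0.22, 0.584, 0.225], 'orientation': [[0.353, 0.936, -0.001], [0.936, -0.353, -0.001], [-0.002, -0.0, -1.0]], 'contact_force': [0.437, -0.493, 0.197], 'ft_torque': [-0.042, -0.002, -0.013], 'finger_gap': 1.001} 0.025
scene [[425.7, 0.0, 289.0], [0.0, 425.7, 212.4], [0.0, 0.0, 1.0]] [[0.751, -0.66, -0.02], [-0.402, -0.435, -0.806], [0.523, 0.613, -0.592]] [-0.426, 0.298, 0.97]
top [[516.5, 0.0, 278.4], [0.0, 516.5, 209.0], [0.0, 0.0, 1.0]] [[-0.012, -1.0, 0.003], [-0.978, 0.011, -0.206], [0.206, -0.005, -0.978]] [-0.01, 0.55, 1.549]
wrist [[301.6, 0.0, 275.9], [0.0, 301.6, 213.9], [0.0, 0.0, 1.0]] [[0.353, 0.936, -0.002], [0.902, -0.339, 0.268], [0.25, -0.097, -0.963]] [-0.624, -0.036, 0.38]
0.15
```

View pics/scene0.png

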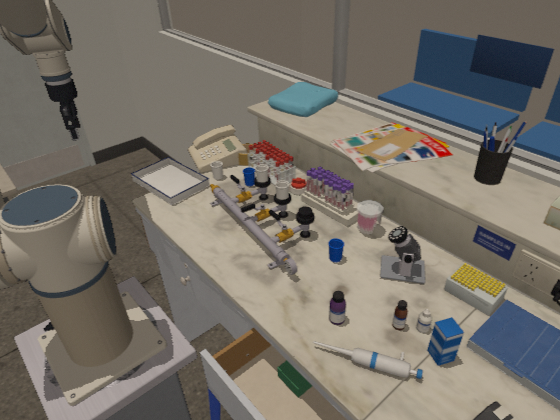

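View pics/top0.png

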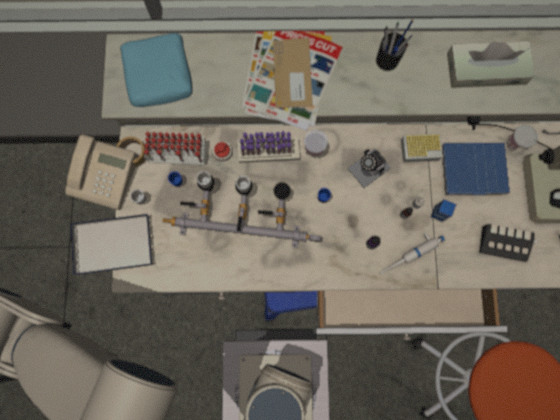

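```bash
cat > h.py <<'E'
from workcell import bot
import cv2,numpy as np
np.set_printoptions(precision=4,suppress=True)
def ray(d,px):
    K,R,t=d["intrinsics"],np.array(d["R"]),np.array(d["t"])
    v=R.T@np.linalg.solve(K,[px[0],px[1],1.]); return -R.T@t, v/np.linalg.norm(v)
def atz(d,px,z):
    o,v=ray(d,px); return o+v*(z-o[2])/v[2]
def tri(obs):
    A=np.zeros((3,3));b=np.zeros(3)
    for d,px in obs:
        o,v=ray(d,px);P=np.eye(3)-np.outer(v,v);A+=P;b+=P@o
    X=np.linalg.solve(A,b); return X,[float(np.linalg.norm((np.eye(3)-np.outer(ray(d,px)[1],ray(d,px)[1]))@(X-ray(d,px)[0]))) for d,px in obs]
def proj(d,X):
    c=np.array(d["R"])@X+np.array(d["t"]); p=np.array(d["intrinsics"])@c; return p[:2]/p[2]
E
python3 - <<'E'
from h import *
D={n:bot.get_image(n) for n in ["scene","top"]}
Q={"station_run":0,"station_run_collar":.074,"valve_run_stem":.08,"valve_run_grip":.08,"crucible_run_center":.0895,"crucible_run_bottom":.062,"camera_head":.125,"crucible_other_center":.0895,"crucible_spare_center":.0275,"purple_bottle":0,"brown_dropper":0,"white_dropper":0}
for q,z in Q.items():
    for n in D:
        for l in bot.landmark_of(n,q)[:5]:
            print(q,n,round(l["conf"],2),np.round(l["at"],1),atz(D[n],l["at"],z))
E
```

```text
station_run scene 0.77 [282.  215.3] [0.6179 0.0927 0.    ]
station_run top 0.75 [243.9 192. ] [0.6202 0.094  0.    ]
station_run_collar scene 0.68 [281.6 194.2] [0.6249 0.0994 0.074 ]
station_run_collar top 0.85 [244.  183.2] [0.6301 0.0891 0.074 ]
valve_run_stem scene 0.7 [260.8 199.5] [0.5547 0.1134 0.08  ]
valve_run_stem scene 0.52 [277.5 201.3] [0.5855 0.0719 0.08  ]
valve_run_stem top 0.79 [241.1 208.4] [0.5488 0.0975 0.08  ]
valve_run_stem top 0.52 [370.  161.8] [ 0.6931 -0.3053  0.08  ]
valve_run_grip scene 0.64 [245.  209.9] [0.4878 0.1028 0.08  ]
valve_run_grip top 0.74 [245.8 183.8] [0.6265 0.0831 0.08  ]
valve_run_grip top 0.65 [236.1 225.6] [0.4954 0.1126 0.08  ]
crucible_run_center scene 0.76 [284.2 191.1] [0.6271 0.089  0.0895]
crucible_run_center scene 0.66 [249.6 176.5] [0.6011 0.2297 0.0895]
crucible_run_center scene 0.56 [395.1 325.4] [ 0.4658 -0.451   0.0895]
crucible_run_center scene 0.51 [333.5 250.3] [ 0.5413 -0.2016  0.0895]
crucible_run_center top 0.71 [174.7 174.2] [0.6572 0.3022 0.0895]
crucible_run_center top 0.53 [322.4 195.9] [ 0.583  -0.1522  0.0895]
cr
[... 673 characters left out ...]
op 0.86 [369.4 164.1] [ 0.6721 -0.2945  0.125 ]
crucible_other_center scene 0.52 [263.7 176.3] [0.6351 0.1995 0.0895]
crucible_other_center top 0.44 [200.8 180.2] [0.6371 0.2213 0.0895]
crucible_spare_center scene 0.6 [211.9 172.8] [0.5757 0.4265 0.0275]
purple_bottle scene 0.97 [335.9 318.5] [ 0.445  -0.3074  0.    ]
purple_bottle top 0.45 [368.7 243.3] [ 0.4476 -0.3033  0.    ]
brown_dropper scene 0.6 [395.6 326.5] [ 0.5307 -0.4169  0.    ]
brown_dropper top 0.65 [403.1 213.3] [ 0.5436 -0.4188  0.    ]
brown_dropper top 0.44 [415.4 205.6] [ 0.5685 -0.4602  0.    ]
white_dropper scene 0.59 [420.8 325.5] [ 0.5763 -0.4543  0.    ]
white_dropper top 0.59 [413.9 205. ] [ 0.5705 -0.4555  0.    ]
```

```bash
python3 - <<'E'
import cv2,numpy as np
a=cv2.imread("pics/scene0.png")[140:280,200:340]; b=cv2.imread("pics/top0.png")[150:250,150:300]
c=cv2.imread("pics/top0.png")[130:220,330:430]; d=cv2.imread("pics/scene0.png")[215:295,370:440]
cv2.imwrite("pics/c1.png",np.hstack([cv2.resize(a,(400,400),interpolation=3),cv2.resize(b,(400,400*100//150),interpolation=3).__class__(0) if 0 else cv2.copyMakeBorder(cv2.resize(b,(399,266),interpolation=3),0,134,0,0,0)]))
cv2.imwrite("pics/c2.png",np.hstack([cv2.resize(c,(390,350),interpolation=3),cv2.resize(d,(306,350),interpolation=3)]))
E
```

```text
(no output)
```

View pics/c1.png

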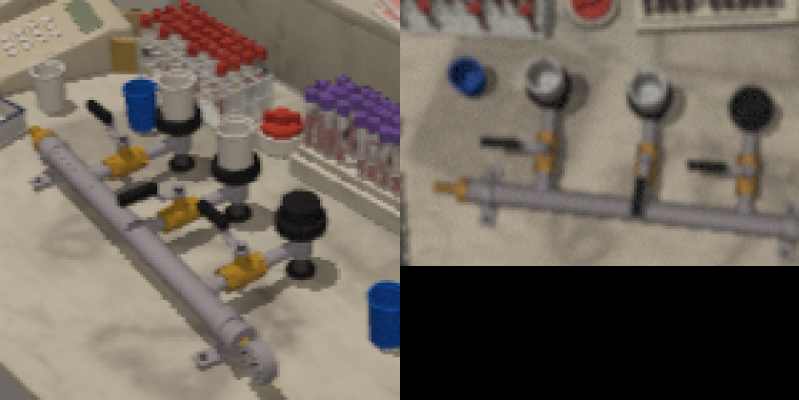

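View pics/c2.png

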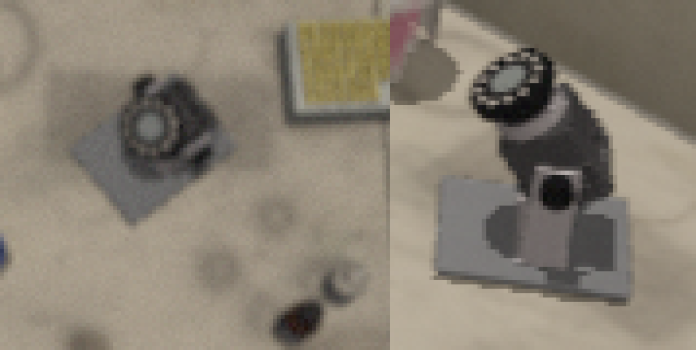

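The middle station is the running one: its lever lies over the rail at about (245,210) in the scene picture, while the other two levers point left. I'll move the arm over it for a closer look.

drive_tool(
  increments=[
    {"twist": [0, 0, 0], "xyz": [-10, 10, -30], "grip": 100},
    {"twist": [0, 0, 0], "xyz": [-37, 42, -20], "grip": 100},
    {"twist": [0, 0, 0], "xyz": [-37, 42, -15], "grip": 100},
    {"twist": [0, 0, 0], "xyz": [-37, 42, -10], "grip": 100},
    {"twist": [0, 0, 0], "xyz": [-37, 42, -10], "grip": 100},
    {"twist": [0, 0, 0], "xyz": [-37, 42, -10], "grip": 100},
    {"twist": [0, 0, 0], "xyz": [-37, 42, -10], "grip": 100},
    {"twist": [0, 0, 0], "xyz": [-37, 42, -10], "grip": 100},
    {"twist": [0, 0, 0], "xyz": [-37, 42, -10], "grip": 100},
    {"twist": [0, 0, -0.12], "xyz": [-37, 42, 0], "grip": 50},
    {"twist": [0, 0, -0.13], "xyz": [-30, 30, 0], "grip": 0},
    {"twist": [0, 0, 0], "xyz": [0, 0, 0], "grip": 0},
  ],
)

```text
clock: 2.95
tool_pos: [0.4856, 0.0884, 0.3503]
orientation: [[0.114, 0.994, 0.0], [0.994, -0.114, -0.0], [-0.0, 0.0, -1.0]]
contact_force: [-0.6, 0.2, 0.2]
finger_gap: 0.38
```

```bash
cat >> h.py <<'E'
def look(name,tag):
    d=bot.get_image(name); cv2.imwrite(f"pics/{tag}.png",d["image"][:,:,::-1]); return d
E
python3 - <<'E'
from h import *
import pickle
s=bot.get_state(); print(s["clock"],s["tool_pos"],s["orientation"],s["contact_force"],s["finger_gap"],s["joint_positions"])
D={n:look(n,n+"1") for n in ["wrist","scene","top"]}
pickle.dump(D,open("d1.pkl","wb"))
Q={"station_run":0,"station_run_collar":.074,"valve_run_stem":.08,"valve_run_grip":.08,"crucible_run_center":.0895,"crucible_run_bottom":.062,"camera_head":.125}
for q,z in Q.items():
    for n in ["wrist"]:
        for l in bot.landmark_of(n,q)[:5]:
            print(q,n,round(l["conf"],2),np.round(l["at"],1),atz(D[n],l["at"],z))
E
```

```text
2.95 [0.4856 0.0884 0.3503] [[ 0.1136  0.9935  0.0004]
 [ 0.9935 -0.1136 -0.0003]
 [-0.0003  0.0004 -1.    ]] [-0.6154  0.2359  0.184 ] 0.37999483984741067 [ 0.1562  0.0928  1.7743 -0.0004  1.2741 -1.3007]
station_run wrist 0.6 [287.8 251.8] [0.6289 0.0925 0.    ]
station_run_collar wrist 0.78 [288.  264.4] [0.6185 0.0912 0.074 ]
valve_run_stem wrist 0.74 [288.6 221.5] [0.5481 0.0991 0.08  ]
valve_run_grip wrist 0.55 [289.  187.4] [0.4981 0.1048 0.08  ]
crucible_run_center wrist 0.98 [287.5 269.5] [0.6193 0.0897 0.0895]
crucible_run_center wrist 0.76 [419.5 260.1] [0.6263 0.2848 0.0895]
crucible_run_center wrist 0.6 [139.4 255.7] [ 0.5726 -0.1243  0.0895]
crucible_run_bottom wrist 0.91 [288.9 264.5] [0.6244 0.0924 0.062 ]
crucible_run_bottom wrist 0.79 [414.3 254.2] [0.6292 0.2892 0.062 ]
crucible_run_bottom wrist 0.74 [144.6 251.4] [ 0.5767 -0.1293  0.062 ]
crucible_run_bottom wrist 0.72 [ 32.7 173.6] [ 0.439  -0.2631  0.062 ]
camera_head wrist 0.62 [ 32.6 342.3] [ 0.6758 -0.2931  0.125 ]
```

View pics/wrist1.png

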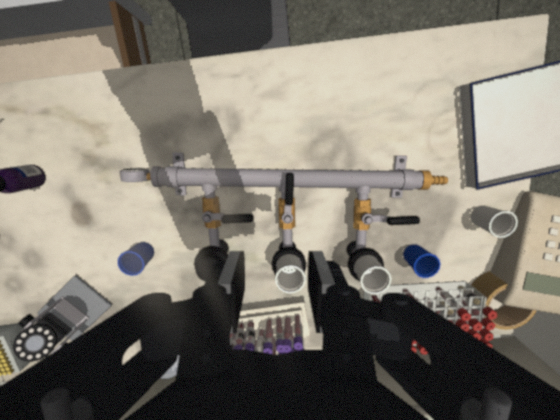

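drive_tool(
  increments=[
    {"twist": [0, 0, 0], "xyz": [-14, 7.5, 0], "grip": 0},
    {"twist": [0, 0, 0], "xyz": [0, 0, 50], "grip": 0},
    {"twist": [0, 0, 0], "xyz": [0, 0, 50], "grip": 0},
    {"twist": [0, 0, 0], "xyz": [0, 0, 50], "grip": 0},
    {"twist": [0, 0, 0], "xyz": [0, 0, 40], "grip": 0},
    {"twist": [0, 0, 0], "xyz": [0, 0, 25], "grip": 0},
    {"twist": [0, 0, 0], "xyz": [0, 0, 0], "grip": 0},
  ],
)

```text
clock: 4.32
tool_pos: [0.4894, 0.075, 0.1337]
orientation: [[0.111, 0.994, -0.004], [0.994, -0.111, -0.001], [-0.001, -0.004, -1.0]]
contact_force: [0.8, -0.5, 1.1]
finger_gap: 0.004
```

```bash
python3 - <<'E'
from h import *
d=look("wrist","wrist2"); e=look("scene","s2")
for q in ["valve_run_stem","valve_run_grip"]:
    for l in bot.landmark_of("wrist",q)[:3]: print(q,round(l["conf"],2),np.round(l["at"],1),atz(d,l["at"],.08))
a=cv2.imread("pics/s2.png")[140:280,200:340]
cv2.imwrite("pics/w2.png",np.hstack([cv2.resize(cv2.imread("pics/wrist2.png"),(440,330)),cv2.resize(a,(330,330),interpolation=3)]))
E
```

```text
valve_run_stem 0.64 [316.8 296.5] [0.5459 0.0992 0.08  ]
valve_run_stem 0.33 [319.2 241.3] [0.5018 0.1042 0.08  ]
valve_run_grip 0.6 [319.1 241. ] [0.5016 0.1042 0.08  ]
```

View pics/w2.png

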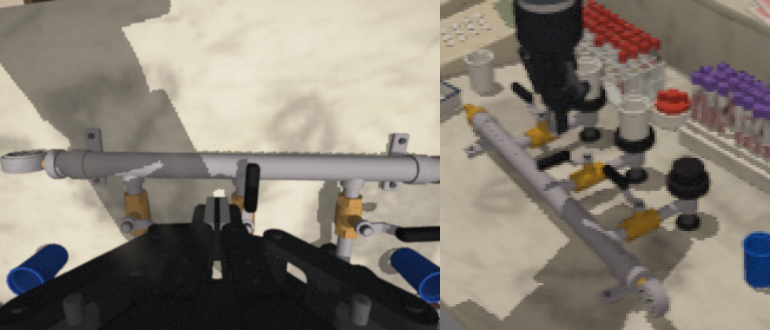

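```bash
python3 - <<'E'
from h import *
s=bot.get_state();e=bot.get_image("scene"); d=bot.get_image("wrist"); t=s["tool_pos"]+.025*np.array(s["orientation"])[:,2]
print(s["clock"],s["tool_pos"],proj(e,t),(proj(e,t)-[200,140])*330/140+[440,0],proj(d,t)*440/560, proj(d,np.array([.499,.1055,.08]))*440/560)
E
```

```text
4.525 [0.4916 0.0757 0.1366] [250.8707 204.4539] [559.9094 151.927 ] [217.3606 191.427 ] [250.3465 182.9725]
```

drive_tool(
  increments=[
    {"twist": [0, 0, 0], "xyz": [0, 0, 25], "grip": 0},
    {"twist": [0, 0, 0], "xyz": [0, 0, 18], "grip": 0},
    {"twist": [0, 0, 0], "xyz": [0, 0, 0], "grip": 0},
  ],
)

```text
clock: 5.0
tool_pos: [0.49, 0.0758, 0.0921]
orientation: [[0.11, 0.994, -0.001], [0.994, -0.11, -0.0], [-0.0, -0.001, -1.0]]
contact_force: [-0.5, -0.4, 0.4]
finger_gap: -0.003
```

```bash
python3 - <<'E'
from h import *
s=bot.get_state();e=look("scene","s3");print(s["tool_pos"],s["contact_force"])
a=cv2.imread("pics/s3.png")[140:280,200:340]
cv2.imwrite("pics/s3c.png",cv2.resize(a,(590,590),interpolation=3))
E
```

```text
[0.49   0.0758 0.0921] [-0.4941 -0.3927  0.4313]
```

View pics/s3c.png

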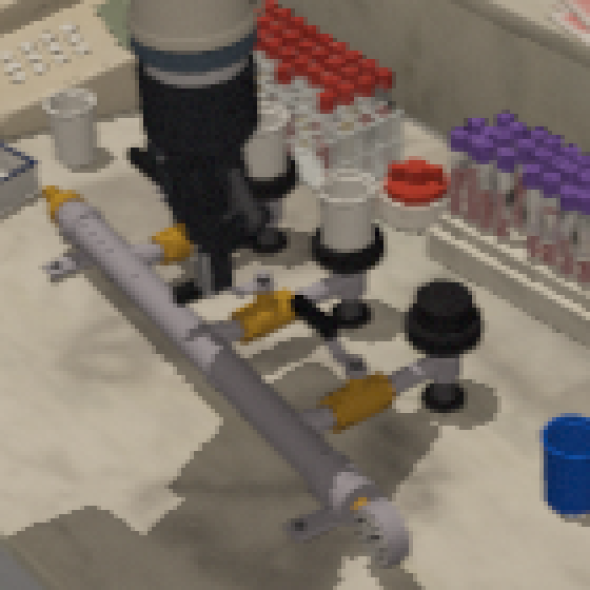

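drive_tool(
  increments=[
    {"twist": [0, 0, 0], "xyz": [9.5, 0, 0], "grip": 0},
    {"twist": [0, 0, 0], "xyz": [12, -3, 0], "grip": 0},
    {"twist": [0, 0, 0], "xyz": [14, -1, 0], "grip": 0},
    {"twist": [0, 0, 0], "xyz": [14.5, 3, 0], "grip": 0},
    {"twist": [0, 0, 0], "xyz": [14, 8, 0], "grip": 0},
    {"twist": [0, 0, 0], "xyz": [11.5, 13, 0], "grip": 0},
    {"twist": [0, 0, 0], "xyz": [7, 13, 0], "grip": 0},
    {"twist": [0, 0, 0], "xyz": [0, 0, 0], "grip": 0},
  ],
)

```text
clock: 6.05
tool_pos: [0.5339, 0.1545, 0.0923]
orientation: [[0.111, 0.994, 0.001], [0.994, -0.111, 0.0], [0.0, 0.001, -1.0]]
contact_force: [-0.7, 0.3, -0.7]
finger_gap: -0.002
```

```bash
python3 - <<'E'
from h import *
s=bot.get_state();e=look("scene","s4");w=look("wrist","w4");print(s["clock"],s["tool_pos"],s["contact_force"])
a=cv2.imread("pics/s4.png")[140:280,200:340]
cv2.imwrite("pics/s4c.png",np.hstack([cv2.resize(cv2.imread("pics/w4.png"),(440,330)),cv2.resize(a,(330,330),interpolation=3)]))
E
```

```text
6.05 [0.5339 0.1545 0.0923] [-0.7308  0.259  -0.6606]
```

View pics/s4c.png

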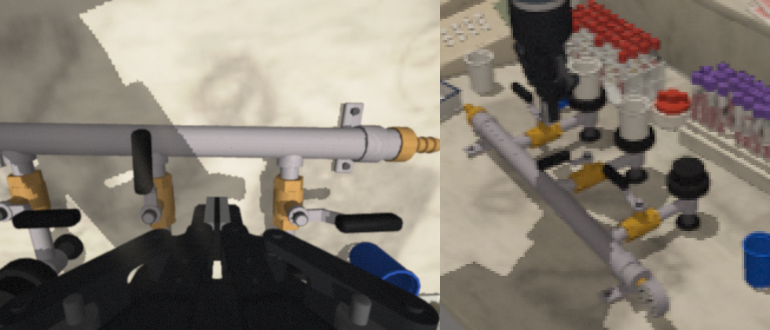

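```bash
python3 - <<'E'
from h import *
s=bot.get_state();w=bot.get_image("wrist")
for q in ["valve_run_stem","valve_run_grip"]:
    for l in bot.landmark_of("wrist",q)[:4]: print(q,round(l["conf"],2),np.round(l["at"],1),atz(w,l["at"],.08))
for k in (.025,.015,.005): print(k,proj(w,s["tool_pos"]+k*np.array(s["orientation"])[:,2]))
cv2.imwrite("pics/tip.png",cv2.resize(w["image"][220:360,200:360,::-1],(640,560),interpolation=3))
E
```

```text
valve_run_stem 0.97 [186.5 282.9] [0.5459 0.0983 0.08  ]
valve_run_grip 0.82 [181.9 206.3] [0.4994 0.1046 0.08  ]
0.025 [276.754  243.5743]
0.015 [276.7886 249.7693]
0.005 [276.8272 256.6785]
```

View pics/tip.png

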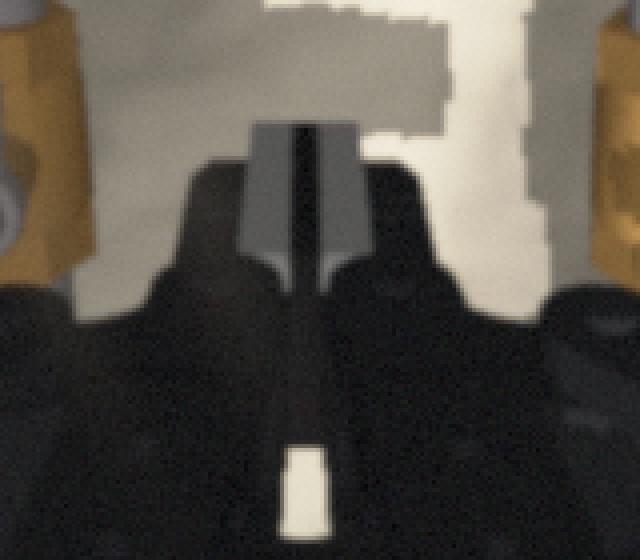

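```bash
python3 - <<'E'
from h import *
s=bot.get_state();w=bot.get_image("wrist");R=np.array(s["orientation"])
for k in (.025,.015,.005,-.005,-.01): print(k,[proj(w,s["tool_pos"]+R@[0,y,k]) for y in (-.011,0,.011)])
E
```

```text
0.025 [array([276.7339, 226.6144]), array([276.7213, 243.5606]), array([276.709 , 259.9787])]
0.015 [array([276.7682, 231.9743]), array([276.7543, 249.7548]), array([276.7408, 266.9513])]
0.005 [array([276.8064, 237.9634]), array([276.7911, 256.6631]), array([276.7762, 274.714 ])]
-0.005 [array([276.8495, 244.6992]), array([276.8324, 264.4167]), array([276.8158, 283.4089])]
-0.01 [array([276.8731, 248.3922]), array([276.855 , 268.6605]), array([276.8375, 288.1601])]
```

The fingers passed over the lever: in the wrist view it still points to the rail at (182,206), and the force stayed near zero. The shut fingertips must sit higher than I assumed. I'll go back to the start point and come down lower, checking the force on the way.

drive_tool(
  increments=[
    {"twist": [0, 0, 0], "xyz": [0, 0, -20], "grip": 0},
    {"twist": [0, 0, 0], "xyz": [-41, -17, 0], "grip": 0},
    {"twist": [0, 0, 0], "xyz": [-41.5, -16, 0], "grip": 0},
    {"twist": [0, 0, 0], "xyz": [0, 0, 20], "grip": 0},
    {"twist": [0, 0, 0], "xyz": [0, 0, 8], "grip": 0},
    {"twist": [0, 0, 0], "xyz": [0, 0, 7], "grip": 0},
    {"twist": [0, 0, 0], "xyz": [0, 0, 0], "grip": 0},
  ],
)

```text
clock: 7.22
tool_pos: [0.4903, 0.0762, 0.077]
orientation: [[0.11, 0.994, -0.001], [0.994, -0.11, -0.0], [-0.0, -0.001, -1.0]]
contact_force: [-1.0, -0.6, -1.3]
finger_gap: -0.003
```

```bash
python3 - <<'E'
from h import *
s=bot.get_state();e=look("scene","s5");w=look("wrist","w5");print(s["clock"],s["tool_pos"],s["contact_force"])
a=cv2.imread("pics/s5.png")[175:245,220:290]
cv2.imwrite("pics/s5c.png",np.hstack([cv2.resize(cv2.imread("pics/w5.png"),(440,330)),cv2.resize(a,(330,330),interpolation=3)]))
E
```

```text
7.225 [0.4903 0.0762 0.077 ] [-0.9673 -0.6022 -1.2596]
```

View pics/s5c.png

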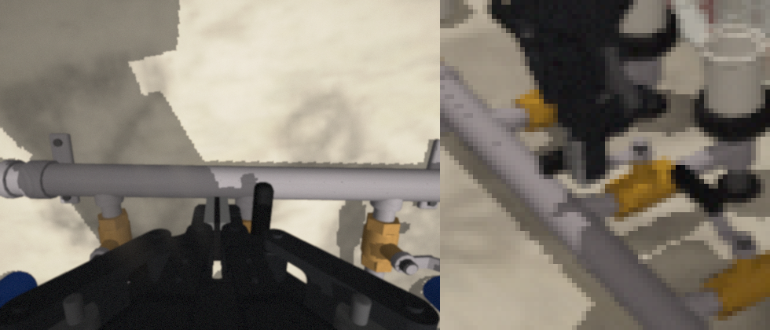

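```bash
python3 - <<'E'
from h import *
s=bot.get_state();e=bot.get_image("scene");R=np.array(s["orientation"])
for k in (.025,.015,.005,-.005,-.01): print(k,[(proj(e,s["tool_pos"]+R@[x,y,k])-[220,175])*330/70+[440,0] for x,y in ((-.008,-.011),(-.008,.011),(.008,-.011))])
a=e["image"][175:245,220:290,::-1]; cv2.imwrite("pics/s6.png",cv2.resize(a,(590,590),interpolation=2))
E
```

```text
0.025 [array([582.1465, 230.0774]), array([612.7539, 217.1162]), array([568.9139, 217.3065])]
0.015 [array([580.9375, 217.146 ]), array([611.7013, 204.2268]), array([567.652 , 204.4256])]
0.005 [array([579.7168, 204.089 ]), array([610.6386, 191.2133]), array([566.378 , 191.4207])]
-0.005 [array([578.4842, 190.9048]), array([609.5656, 178.0739]), array([565.0916, 178.2901])]
-0.01 [array([577.8634, 184.2643]), array([609.0252, 171.4564]), array([564.4438, 171.6771])]
```

View pics/s6.png

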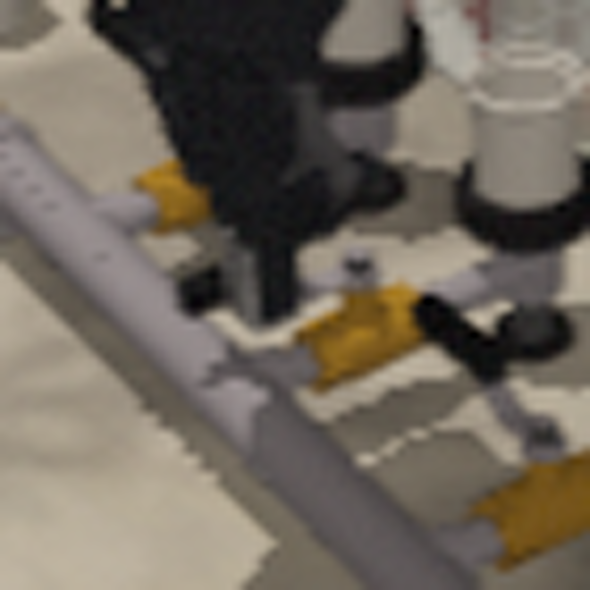

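drive_tool(
  increments=[
    {"twist": [0, 0, 0], "xyz": [0, 0, 8], "grip": 0},
    {"twist": [0, 0, 0], "xyz": [0, 0, 0], "grip": 0},
  ],
)

```text
clock: 7.62
tool_pos: [0.49, 0.0758, 0.0688]
orientation: [[0.11, 0.994, -0.001], [0.994, -0.11, -0.0], [-0.0, -0.001, -1.0]]
contact_force: [-1.0, 0.2, -0.1]
finger_gap: -0.0
```

View pics/wrist0.png

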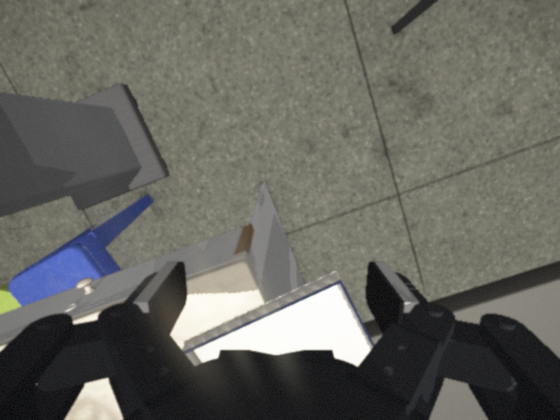

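drive_tool(
  increments=[
    {"twist": [0, 0, 0], "xyz": [0, 0, 6], "grip": 0},
    {"twist": [0, 0, 0], "xyz": [0, 0, 4], "grip": 0},
    {"twist": [0, 0, 0], "xyz": [0, 0, 0], "grip": 0},
  ],
)

```text
clock: 8.0
tool_pos: [0.4901, 0.0758, 0.0589]
orientation: [[0.111, 0.994, -0.001], [0.994, -0.111, -0.0], [-0.0, -0.001, -1.0]]
contact_force: [-0.7, 0.0, -0.3]
finger_gap: 0.002
```

```bash
python3 - <<'E'
from h import *
s=bot.get_state();e=look("scene","s7");w=look("wrist","w7");print(s["clock"],s["tool_pos"],s["contact_force"])
a=cv2.imread("pics/s7.png")[175:245,220:290]
cv2.imwrite("pics/s7c.png",np.hstack([cv2.resize(cv2.imread("pics/w7.png"),(440,330)),cv2.resize(a,(330,330),interpolation=3)]))
E
```

```text
8.0 [0.4901 0.0758 0.0589] [-0.6631  0.0156 -0.316 ]
```

View pics/s7c.png

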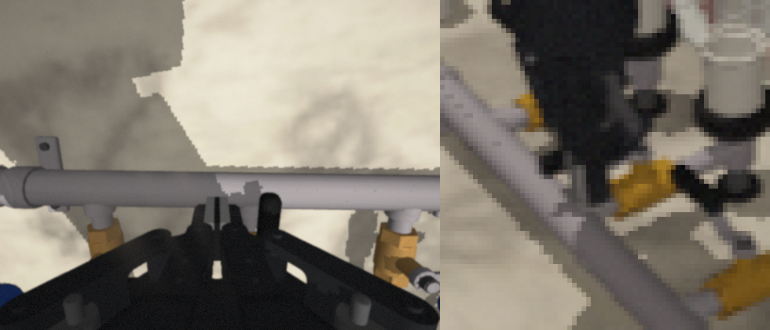

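drive_tool(
  increments=[
    {"twist": [0, 0, 0], "xyz": [9.5, 0, 0], "grip": 0},
    {"twist": [0, 0, 0], "xyz": [12, -3, 0], "grip": 0},
    {"twist": [0, 0, 0], "xyz": [0, 0, 0], "grip": 0},
  ],
)

```text
clock: 8.48
tool_pos: [0.4897, 0.0986, 0.0594]
orientation: [[0.109, 0.994, 0.0], [0.994, -0.109, 0.0], [0.0, 0.0, -1.0]]
contact_force: [-0.9, 0.0, -0.5]
finger_gap: 0.0
```

```bash
python3 - <<'E'
from h import *
s=bot.get_state();w=look("wrist","w8");print(s["clock"],s["tool_pos"],s["contact_force"],s["ft_torque"])
E
```

```text
8.475 [0.4897 0.0986 0.0594] [-0.9409  0.0365 -0.5171] [-0.0036 -0.0195 -0.0041]
```

View pics/w8.png

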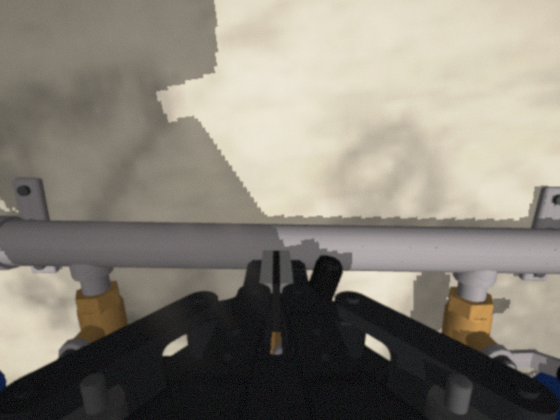

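The lever is turning with the fingers: its tip has moved right to (327,265). I'll carry on along the arc.

drive_tool(
  increments=[
    {"twist": [0, 0, 0], "xyz": [14, -1, 0], "grip": 0},
    {"twist": [0, 0, 0], "xyz": [14.5, 3, 0], "grip": 0},
    {"twist": [0, 0, 0], "xyz": [14, 8, 0], "grip": 0},
    {"twist": [0, 0, 0], "xyz": [11.5, 13, 0], "grip": 0},
    {"twist": [0, 0, 0], "xyz": [7, 13, 0], "grip": 0},
    {"twist": [0, 0, 0], "xyz": [0, 0, 0], "grip": 0},
  ],
)

```text
clock: 9.28
tool_pos: [0.5333, 0.1548, 0.059]
orientation: [[0.111, 0.994, -0.0], [0.994, -0.111, 0.0], [0.0, -0.0, -1.0]]
contact_force: [-1.1, 1.3, -1.0]
finger_gap: -0.005
```

```bash
python3 - <<'E'
from h import *
s=bot.get_state();w=look("wrist","w9");print(s["clock"],s["tool_pos"],s["contact_force"],s["ft_torque"])
E
```

```text
9.275 [0.5333 0.1548 0.059 ] [-1.118   1.3116 -1.0221] [0.212  0.2972 0.0505]
```

View pics/w9.png

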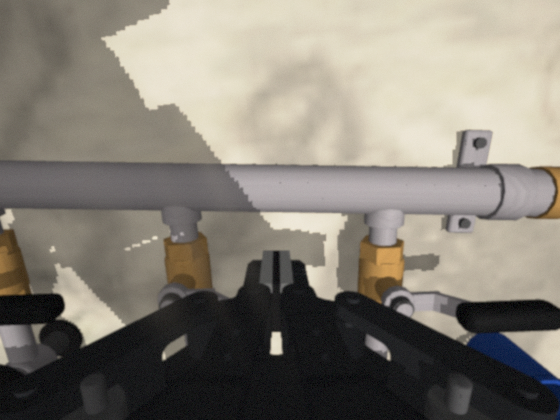

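drive_tool(
  increments=[
    {"twist": [0, 0, 0], "xyz": [0, 4, 0], "grip": 0},
    {"twist": [0, 0, 0], "xyz": [0, 3, 0], "grip": 0},
    {"twist": [0, 0, 0], "xyz": [0, 0, 0], "grip": 0},
  ],
)

```text
clock: 9.7
tool_pos: [0.5338, 0.1543, 0.0588]
orientation: [[0.111, 0.994, -0.011], [0.994, -0.111, 0.0], [-0.001, -0.011, -1.0]]
contact_force: [-20.8, 10.6, 11.8]
finger_gap: 0.0
```

drive_tool(
  increments=[
    {"twist": [0, 0, 0], "xyz": [0, -8, 0], "grip": 0},
    {"twist": [0, 0, 0], "xyz": [0, -15, 0], "grip": 0},
    {"twist": [0, 0, 0], "xyz": [0, -15, -20], "grip": 30},
    {"twist": [0, 0, 0], "xyz": [0, 0, -50], "grip": 100},
    {"twist": [0, 0, 0], "xyz": [0, 0, -50], "grip": 100},
    {"twist": [0, 0, 0], "xyz": [0, 0, 0], "grip": 100},
  ],
)

```text
clock: 10.45
tool_pos: [0.5043, 0.1583, 0.1834]
orientation: [[0.111, 0.994, 0.009], [0.994, -0.111, 0.002], [0.003, 0.009, -1.0]]
contact_force: [-0.3, 0.4, -1.4]
finger_gap: 0.847
```

```bash
python3 - <<'E'
from h import *
import pickle
s=bot.get_state();w=look("wrist","w10");t=look("top","t10");pickle.dump((s,w,t),open("d10.pkl","wb"));print(s["clock"],s["tool_pos"],s["contact_force"],s["joint_positions"])
for q,z in {"valve_run_stem":.08,"valve_run_grip":.08,"station_run_collar":.074,"crucible_run_center":.0895,"crucible_run_bottom":.062,"crucible_other_center":.0895}.items():
    for l in bot.landmark_of("wrist",q)[:4]: print(q,round(l["conf"],2),np.round(l["at"],1),atz(w,l["at"],z))
E
```

```text
10.45 [0.5043 0.1583 0.1834] [-0.2921  0.3831 -1.449 ] [ 0.2817  0.3349  1.882  -0.0001  0.9155 -1.1779]
valve_run_stem 0.69 [215.2 260.4] [0.5456 0.0979 0.08  ]
valve_run_grip 0.55 [267.1 262.5] [0.5529 0.1446 0.08  ]
station_run_collar 0.72 [268.7 260.5] [0.5539 0.1458 0.074 ]
crucible_run_center 0.94 [  9.7 306.5] [ 0.5658 -0.0944  0.0895]
crucible_run_center 0.88 [423.  310.7] [0.613  0.2828 0.0895]
crucible_run_center 0.76 [218.5 335.1] [0.6179 0.0907 0.0895]
crucible_run_bottom 0.78 [ 29.3 294.9] [ 0.5698 -0.0995  0.062 ]
crucible_run_bottom 0.67 [226.5 320.4] [0.6217 0.0934 0.062 ]
crucible_run_bottom 0.66 [412.8 297.9] [0.6168 0.2855 0.062 ]
crucible_other_center 0.88 [345.6 340.8] [0.6379 0.2101 0.0895]
```

View pics/w10.png

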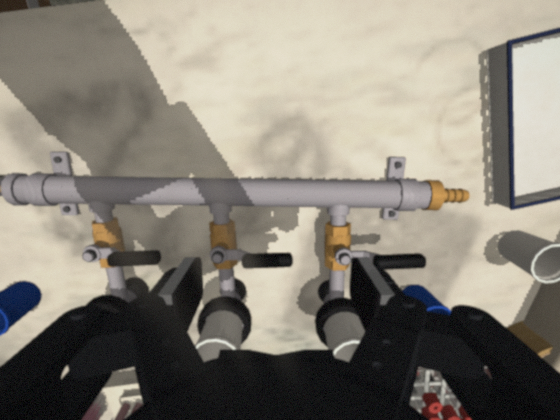

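Wrist view: the middle lever now runs from (217,257) to (292,260), parallel to the two idle levers, so the valve is shut. Next I'll measure the crucible precisely from above.

drive_tool(
  increments=[
    {"twist": [0, 0, 0], "xyz": [-30, 18, -38], "grip": 100},
    {"twist": [0, 0, 0], "xyz": [-30, 18, -38], "grip": 100},
    {"twist": [0, 0, 0], "xyz": [0, 0, 0], "grip": 100},
    {"twist": [0, 0, 0], "xyz": [0, 0, 0], "grip": 100},
  ],
)

```text
clock: 11.35
tool_pos: [0.5299, 0.094, 0.2543]
orientation: [[0.111, 0.994, -0.002], [0.994, -0.111, -0.0], [-0.0, -0.002, -1.0]]
contact_force: [0.1, 0.9, 0.1]
finger_gap: 1.005
```

```bash
python3 - <<'E'
from h import *
s=bot.get_state();w=look("wrist","w11");print(s["clock"],s["tool_pos"],s["orientation"],s["finger_gap"])
for q,z in {"valve_run_stem":.08,"valve_run_grip":.08,"station_run_collar":.074,"crucible_run_center":.0895,"crucible_run_bottom":.062,"crucible_other_center":.0895}.items():
    for l in bot.landmark_of("wrist",q)[:4]: print(q,round(l["conf"],2),np.round(l["at"],1),atz(w,l["at"],z))
for l in bot.silhouettes("wrist","crucible_run_center")[:4]: print(l["conf"],np.round(l["box"]))
a=w["image"][220:380,210:370,::-1].copy(); cv2.imwrite("pics/w11c.png",cv2.resize(a,(590,590),interpolation=2))
E
```

```text
11.35 [0.5299 0.094  0.2543] [[ 0.1111  0.9938 -0.0017]
 [ 0.9938 -0.1111 -0.    ]
 [-0.0002 -0.0017 -1.    ]] 1.0045264285011233
valve_run_stem 0.68 [281.9 209.8] [0.5479 0.098  0.08  ]
valve_run_stem 0.4 [386.9 276.2] [0.6423 0.2127 0.08  ]
valve_run_grip 0.69 [322.4 208.6] [0.5516 0.1428 0.08  ]
station_run_collar 0.81 [282.7 265.2] [0.6175 0.0917 0.074 ]
crucible_run_center 0.87 [284.1 271. ] [0.6175 0.093  0.0895]
crucible_run_center 0.67 [448.  258.9] [0.6231 0.2782 0.0895]
crucible_run_center 0.58 [ 95.5 258.1] [ 0.5781 -0.1169  0.0895]
crucible_run_bottom 0.85 [282.  266.7] [0.625  0.0903 0.062 ]
crucible_run_bottom 0.66 [106.9 249.7] [ 0.579  -0.1192  0.062 ]
crucible_run_bottom 0.58 [436.4 251.3] [0.6255 0.2792 0.062 ]
crucible_other_center 0.84 [388.  277.4] [0.6387 0.2107 0.0895]
0.9 [426. 240. 475. 285.]
0.87 [ 65. 237. 116. 281.]
0.57 [263. 252. 304. 302.]
```

View pics/w11c.png

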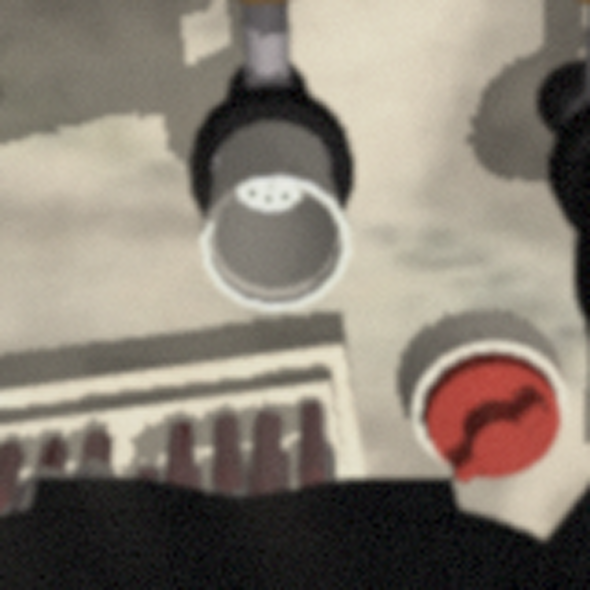

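```bash
python3 - <<'E'
from h import *
w=bot.get_image("wrist"); f=lambda a,b:(210+a*160/590,220+b*160/590)
print("rim",atz(w,f(276,242),.117),atz(w,f(200,242),.117),atz(w,f(352,242),.117),atz(w,f(276,178),.117),atz(w,f(276,308),.117))
print("floor",atz(w,f(270,195),.065))
print("rack edge",atz(w,f(200,360),.04),atz(w,f(310,400),.09))
s=bot.get_state();R=np.array(s["orientation"]);T=s["tool_pos"]
print(R.T@(atz(w,f(276,242),.117)-T))
E
```

```text
rim [0.6219 0.0931 0.117 ] [0.6196 0.0714 0.117 ] [0.6243 0.1148 0.117 ] [0.602  0.0952 0.117 ] [0.6433 0.0909 0.117 ]
floor [0.633  0.0914 0.065 ]
rack edge [0.7104 0.0574 0.04  ] [0.6954 0.0975 0.09  ]
[0.0089 0.0911 0.138 ]
```

drive_tool(
  increments=[
    {"twist": [0, 0, 0], "xyz": [4, 45, 0], "grip": 100},
    {"twist": [0, 0, 0], "xyz": [5, 46, 0], "grip": 100},
    {"twist": [0, 0, 0], "xyz": [0, 0, 50], "grip": 100},
    {"twist": [0, 0, 0], "xyz": [0, 0, 50], "grip": 100},
    {"twist": [0, 0, 0], "xyz": [0, 0, 45], "grip": 100},
    {"twist": [0, 0, 0], "xyz": [0, 0, 20], "grip": 100},
    {"twist": [0, 0, 0], "xyz": [0, 0, 10], "grip": 100},
    {"twist": [0, 0, 0], "xyz": [0, 0, 0], "grip": 100},
  ],
)

```text
clock: 12.8
tool_pos: [0.6227, 0.093, 0.0809]
orientation: [[0.11, 0.994, 0.001], [0.994, -0.11, 0.0], [0.0, 0.001, -1.0]]
contact_force: [-1.0, 0.1, -0.2]
finger_gap: 0.999
```

```bash
python3 - <<'E'
from h import *
s=bot.get_state();w=look("wrist","w12");e=look("scene","s12");print(s["clock"],s["tool_pos"],s["contact_force"])
a=cv2.imread("pics/s12.png")[145:245,230:330]
cv2.imwrite("pics/s12c.png",np.hstack([cv2.resize(cv2.imread("pics/w12.png"),(440,330)),cv2.resize(a,(330,330),interpolation=2)]))
E
```

```text
12.8 [0.6227 0.093  0.0809] [-1.0107  0.1372 -0.1565]
```

View pics/s12c.png

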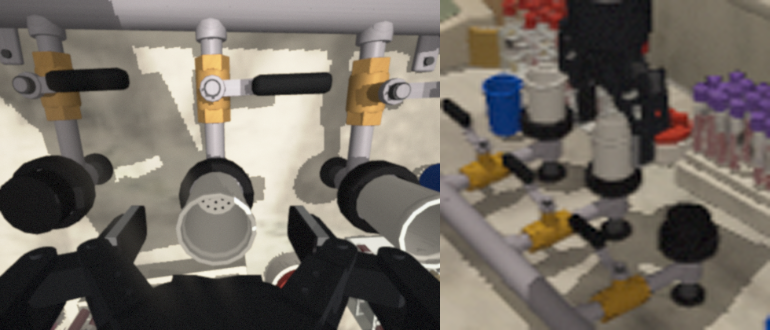

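drive_tool(
  increments=[
    {"twist": [0, 0, 0], "xyz": [0, 0, 10], "grip": 100},
    {"twist": [0, 0, 0], "xyz": [0, 0, 5], "grip": 100},
    {"twist": [0, 0, 0], "xyz": [0, 0, 0], "grip": 80},
    {"twist": [0, 0, 0], "xyz": [0, 0, 0], "grip": 60},
    {"twist": [0, 0, 0], "xyz": [0, 0, 0], "grip": 55},
  ],
)

```text
clock: 13.52
tool_pos: [0.6223, 0.0929, 0.0656]
orientation: [[0.111, 0.994, 0.0], [0.994, -0.111, 0.0], [0.0, 0.0, -1.0]]
contact_force: [0.2, 0.6, -0.6]
finger_gap: 0.552
```

```bash
python3 - <<'E'
from h import *
s=bot.get_state();w=look("wrist","w13");e=look("scene","s13");print(s["clock"],s["tool_pos"],s["contact_force"],s["finger_gap"])
a=cv2.imread("pics/s13.png")[145:245,230:330]
cv2.imwrite("pics/s13c.png",np.hstack([cv2.resize(cv2.imread("pics/w13.png"),(440,330)),cv2.resize(a,(330,330),interpolation=2)]))
E
```

```text
13.525 [0.6223 0.0929 0.0656] [ 0.1886  0.61   -0.6008] 0.5521522988402826
```

View pics/s13c.png

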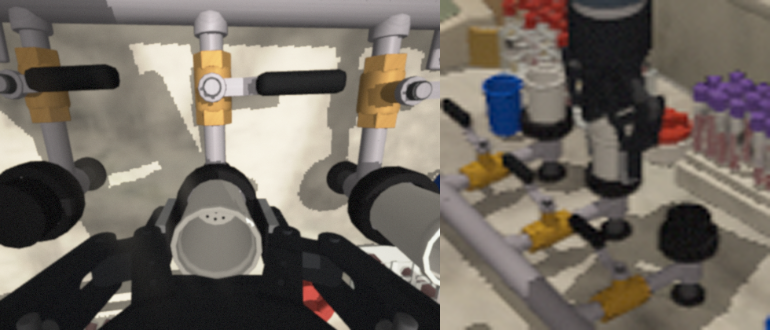

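drive_tool(
  increments=[
    {"twist": [0, 0, 0], "xyz": [0, 0, 0], "grip": 0},
    {"twist": [0, 0, 0], "xyz": [0, 0, 0], "grip": 0},
    {"twist": [0, 0, 0], "xyz": [0, 0, 0], "grip": 0},
  ],
)

```text
clock: 14.0
tool_pos: [0.6229, 0.0929, 0.0664]
orientation: [[0.111, 0.994, 0.002], [0.994, -0.111, 0.0], [0.0, 0.002, -1.0]]
contact_force: [-1.0, -0.9, 6.5]
finger_gap: 0.477
```

```bash
python3 - <<'E'
from h import *
s=bot.get_state();w=look("wrist","w14");print(s["clock"],s["tool_pos"],s["contact_force"],s["ft_torque"],s["finger_gap"])
E
```

```text
14.0 [0.6229 0.0929 0.0664] [-0.9828 -0.9038  6.485 ] [-0.0872  0.1611  0.0304] 0.47690850895870246
```

View pics/w14.png

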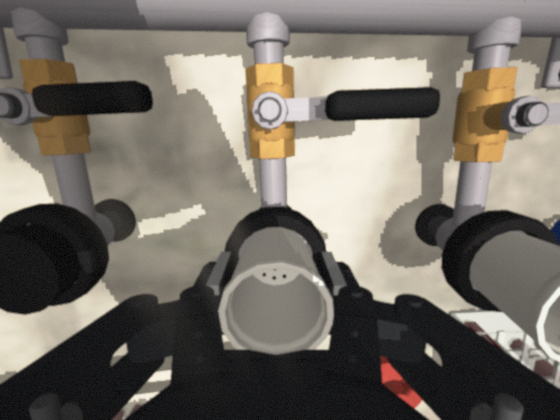

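Gap 0.477 (about 40.5 mm) fits the body below the rim, and the view shows the jaws on both sides of the cup at (277,300). Lifting.

drive_tool(
  increments=[
    {"twist": [0, 0, 0], "xyz": [0, 0, -5], "grip": 0},
    {"twist": [0, 0, 0], "xyz": [0, 0, -15], "grip": 0},
    {"twist": [0, 0, 0], "xyz": [0, 0, -25], "grip": 0},
    {"twist": [0, 0, 0], "xyz": [0, 0, -40], "grip": 0},
    {"twist": [0, 0, 0], "xyz": [0, 0, -50], "grip": 0},
    {"twist": [0, 0, 0], "xyz": [0, 0, -40], "grip": 0},
    {"twist": [0, 0, 0], "xyz": [0, 0, 0], "grip": 0},
    {"twist": [0, 0, 0], "xyz": [0, 0, 0], "grip": 0},
  ],
)

```text
clock: 15.05
tool_pos: [0.6215, 0.0928, 0.2402]
orientation: [[0.111, 0.994, -0.001], [0.994, -0.111, -0.0], [-0.0, -0.001, -1.0]]
contact_force: [0.6, -0.4, -1.0]
finger_gap: 0.482
```

```bash
python3 - <<'E'
from h import *
s=bot.get_state();w=look("wrist","w15");e=look("scene","s15");print(s["clock"],s["tool_pos"],s["contact_force"],s["finger_gap"],s["joint_positions"])
cv2.imwrite("pics/s15c.png",np.hstack([cv2.resize(cv2.imread("pics/w15.png"),(400,300)),cv2.resize(cv2.imread("pics/s15.png"),(400,300))]))
for l in bot.landmark_of("wrist","camera_head"): print(l,atz(w,l["at"],.125))
E
```

```text
15.05 [0.6215 0.0928 0.2402] [ 0.613  -0.3893 -0.9541] 0.4821762642605992 [ 0.1293  0.4126  1.6091 -0.      1.1205 -1.3307]
{'at': [390.9, 202.5], 'conf': 0.23} [0.6283 0.1958 0.125 ]
```

View pics/s15c.png

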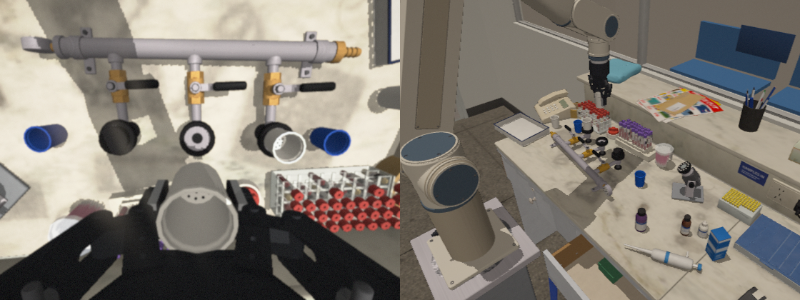

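```bash
cat >> h.py <<'E'
from scipy.spatial.transform import Rotation as Rn
def plan(Rt,pt,n,s=None,arc=0):
    s=s or bot.get_state();R=np.array(s["orientation"]);p=np.array(s["tool_pos"])
    R0,p0=R.copy(),p.copy();rv=Rn.from_matrix(R0.T@Rt).as_rotvec()
    for i in range(1,n+1):
        R1=R0@Rn.from_rotvec(rv*i/n).as_matrix();p1=p0+(np.array(pt)-p0)*i/n
        tw=Rn.from_matrix(R.T@R1).as_rotvec();d=R.T@(p1-p)*1000
        tw=np.round(tw,3);d=np.round(d,1);print(tw.tolist(),d.tolist())
        p=p+R@d/1000;R=R@Rn.from_rotvec(tw).as_matrix()
def down(az): 
    c,s_=np.cos(az),np.sin(az); return np.array([[c,s_,0],[s_,-c,0],[0,0,-1]])
E
python3 - <<'E'
from h import *
s=bot.get_state(); Rt=np.array(s["orientation"])@Rn.from_rotvec([0,0,2.30]).as_matrix()
plan(Rt,[.66,-.27,.33],13)
print(Rt)
E
```

```text
[-0.0, 0.0, 0.177] [-27.4, 6.0, -7.0]
[-0.0, 0.0, 0.177] [-25.9, 10.8, -7.0]
[-0.0, 0.0, 0.177] [-23.6, 15.2, -7.0]
[-0.0, 0.0, 0.177] [-20.6, 19.1, -7.1]
[-0.0, 0.0, 0.177] [-16.9, 22.4, -7.0]
[-0.0, 0.0, 0.177] [-12.7, 25.0, -7.0]
[-0.0, 0.0, 0.176] [-8.1, 26.9, -7.0]
[-0.0, 0.0, 0.177] [-3.2, 27.8, -7.0]
[-0.0, 0.0, 0.177] [1.7, 28.1, -7.0]
[-0.0, 0.0, 0.177] [6.6, 27.2, -7.0]
[-0.0, 0.0, 0.177] [11.3, 25.7, -7.0]
[-0.0, 0.0, 0.177] [15.7, 23.3, -7.1]
[-0.0, 0.0, 0.177] [19.5, 20.2, -7.0]
[[ 0.6675 -0.7446 -0.0028]
 [-0.7446 -0.6675 -0.0004]
 [-0.0016  0.0023 -1.    ]]
```

drive_tool(
  increments=[
    {"twist": [0, 0, 0.177], "xyz": [-27.4, 6, -7], "grip": 0},
    {"twist": [0, 0, 0.177], "xyz": [-25.9, 10.8, -7], "grip": 0},
    {"twist": [0, 0, 0.177], "xyz": [-23.6, 15.2, -7], "grip": 0},
    {"twist": [0, 0, 0.177], "xyz": [-20.6, 19.1, -7], "grip": 0},
    {"twist": [0, 0, 0.177], "xyz": [-16.9, 22.4, -7], "grip": 0},
    {"twist": [0, 0, 0.177], "xyz": [-12.7, 25, -7], "grip": 0},
    {"twist": [0, 0, 0.177], "xyz": [-8.1, 26.9, -7], "grip": 0},
    {"twist": [0, 0, 0.177], "xyz": [-3.2, 27.8, -7], "grip": 0},
    {"twist": [0, 0, 0.177], "xyz": [1.7, 28.1, -7], "grip": 0},
    {"twist": [0, 0, 0.177], "xyz": [6.6, 27.2, -7], "grip": 0},
    {"twist": [0, 0, 0.177], "xyz": [11.3, 25.7, -7], "grip": 0},
    {"twist": [0, 0, 0.177], "xyz": [15.7, 23.3, -7], "grip": 0},
  ],
)

```text
clock: 16.7
tool_pos: [0.6572, -0.2428, 0.3228]
orientation: [[0.784, -0.621, -0.003], [-0.621, -0.784, 0.001], [-0.003, 0.001, -1.0]]
contact_force: [1.3, -0.5, -0.7]
finger_gap: 0.478
```

drive_tool(
  increments=[
    {"twist": [0, 0, 0.177], "xyz": [19.5, 20.2, -7], "grip": 0},
    {"twist": [0, 0, 0], "xyz": [0, 0, 0], "grip": 0},
    {"twist": [0, 0, 0], "xyz": [0, 0, 0], "grip": 0},
  ],
)

```text
clock: 17.08
tool_pos: [0.6601, -0.2694, 0.3299]
orientation: [[0.668, -0.744, -0.002], [-0.744, -0.668, 0.001], [-0.002, 0.001, -1.0]]
contact_force: [0.2, 0.1, -0.2]
finger_gap: 0.477
```

```bash
python3 - <<'E'
from h import *
import pickle
s=bot.get_state();D={n:look(n,n[0]+"16") for n in ("wrist","top","scene")};pickle.dump((s,D),open("d16.pkl","wb"));print(s["clock"],s["tool_pos"],s["orientation"],s["finger_gap"],s["joint_positions"])
for n in D:
  for l in bot.landmark_of(n,"camera_head"): print(n,l,atz(D[n],l["at"],.125))
E
```

```text
17.075 [ 0.6601 -0.2694  0.3299] [[ 0.6681 -0.7441 -0.0021]
 [-0.7441 -0.6681  0.0013]
 [-0.0023  0.0007 -1.    ]] 0.477292468914817 [-0.4043  0.4712  1.3105  0.0004  1.3624  0.4347]
scene {'at': [400.1, 232.1], 'conf': 0.67} [ 0.6844 -0.2938  0.125 ]
```

View pics/w16.png

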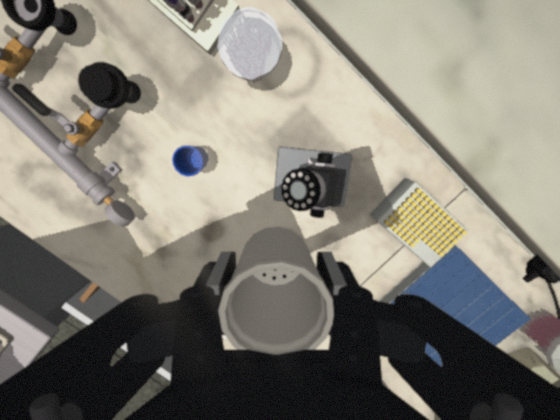

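```bash
python3 - <<'E'
from h import *
import pickle
s,D=pickle.load(open("d16.pkl","rb"))
a=D["wrist"]["image"][135:225,260:360,::-1]
cv2.imwrite("pics/w16c.png",cv2.resize(a,(660,594),interpolation=2))
a=D["top"]["image"][130:220,330:430,::-1]
cv2.imwrite("pics/t16c.png",cv2.resize(a,(660,594),interpolation=2))
E
```

```text
(no output)
```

View pics/w16c.png

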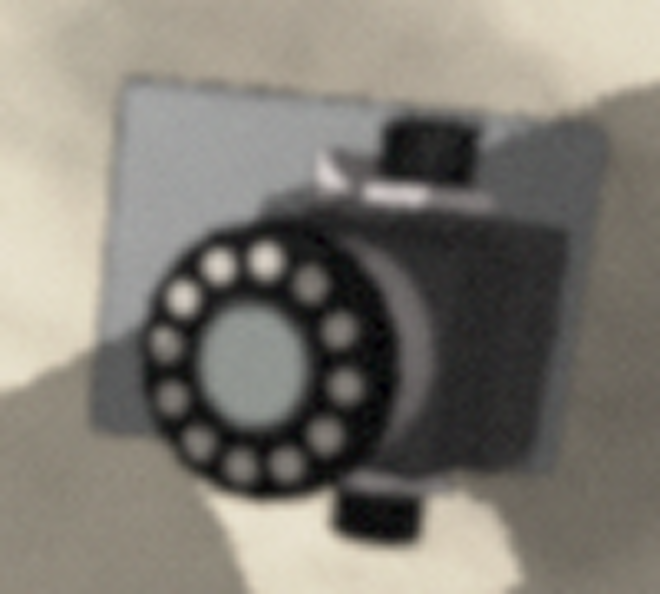

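```bash
python3 - <<'E'
from h import *
import pickle
s,D=pickle.load(open("d16.pkl","rb"));w=D["wrist"]
f=lambda a,b:(260+a/6.6,135+b/6.6)
P=[atz(w,f(*p),.006) for p in ((127,80),(610,130),(92,430),(548,472))]
g=atz(w,f(254,365),.125)
az=lambda v:np.degrees(np.arctan2(v[1],v[0]))
print(np.array(P)); print("glass",g)
print("edges az", az(P[0]-P[1]),az(P[2]-P[3]),az(P[0]-P[2])+90-180,az(P[1]-P[3])-90, [np.linalg.norm(P[i]-P[j]) for i,j in ((0,1),(2,3),(0,2),(1,3))])
# trunnion knobs
for z in (.09,.1,.11):
  a,b=atz(w,f(432,150),z),atz(w,f(378,515),z); print(z,a,b,az(a-b)+0, az(a-b)-90)
for n in ("top","scene"):
    d=D[n]; print(n,proj(d,g))
E
```

```text
[[ 0.6943 -0.2454  0.006 ]
 [ 0.7613 -0.3371  0.006 ]
 [ 0.6266 -0.295   0.006 ]
 [ 0.6935 -0.3852  0.006 ]]
glass [ 0.6766 -0.291   0.125 ]
edges az 126.1493082059053 126.55518558698766 -53.745430846948125 -54.65575017094806 [np.float64(0.1136405265646079), np.float64(0.11232115797764786), np.float64(0.08391779995519506), np.float64(0.0831301995111983)]
0.09 [ 0.7269 -0.2943  0.09  ] [ 0.6673 -0.3375  0.09  ] 35.910947893636255 -54.089052106363745
0.1 [ 0.7265 -0.2925  0.1   ] [ 0.6685 -0.3346  0.1   ] 35.9109478936363 -54.0890521063637
0.11 [ 0.7261 -0.2907  0.11  ] [ 0.6696 -0.3317  0.11  ] 35.91094789363629 -54.08905210636371
top [368.1801 162.7012]
scene [397.2946 232.9185]
```

View pics/t16c.png

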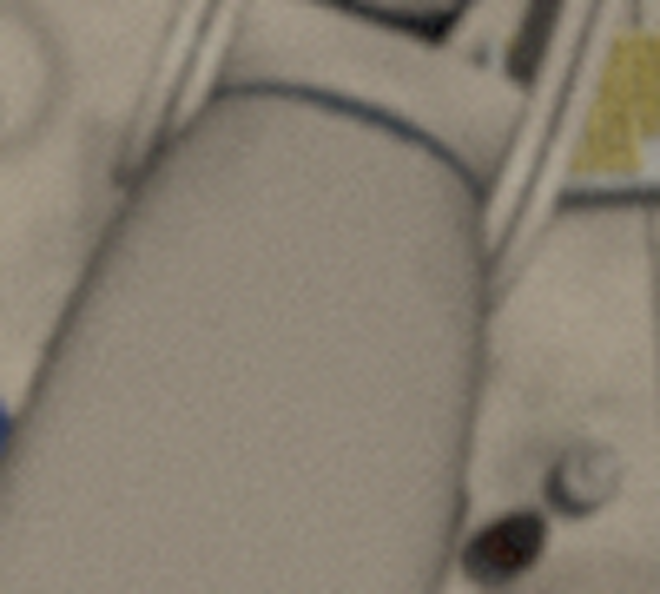

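```bash
python3 - <<'E'
from h import *
import pickle
s,D=pickle.load(open("d16.pkl","rb"));w=D["wrist"];R=np.array(s["orientation"]);p=s["tool_pos"]
def tp(px,k):
    o,v=ray(w,px); o=R.T@(o-p); v=R.T@v; return o+v*(k-o[2])/v[2]
for kb in (.0044,.0,-.005):
  print(kb,[tp(x,kb-.055)*1000 for x in ((219,303),(332,303),(276,253),(276,353))])
a=w["image"][215:365,200:360,::-1]
cv2.imwrite("pics/w16d.png",cv2.resize(a,(640,600),interpolation=2))
E
```

```text
0.0044 [array([-20.5258,  -5.9664, -50.6   ]), array([ 21.4987,  -5.9682, -50.6   ]), array([  0.6708, -26.0108, -50.6   ]), array([  0.6752,  16.2193, -50.6   ])]
0.0 [array([-19.5857,  -8.7311, -55.    ]), array([ 20.5715,  -8.7328, -55.    ]), array([  0.6691, -27.8848, -55.    ]), array([  0.6733,  12.4689, -55.    ])]
-0.005 [array([-18.5175, -11.8727, -60.    ]), array([ 19.5179, -11.8743, -60.    ]), array([  0.6671, -30.0144, -60.    ]), array([  0.671 ,   8.2071, -60.    ])]
```

View pics/w16d.png

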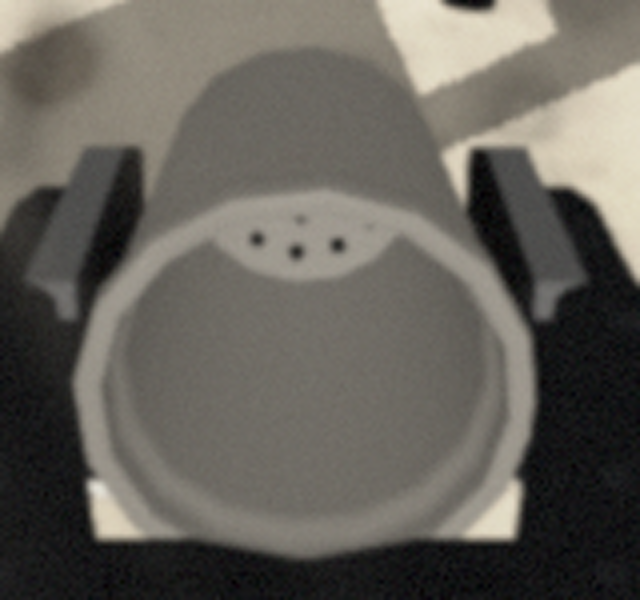

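```bash
python3 - <<'E'
from h import *
import pickle
from scipy.optimize import least_squares
s,D=pickle.load(open("d16.pkl","rb"));w=D["wrist"];R=np.array(s["orientation"]);p=s["tool_pos"]
P=lambda x,y,z:proj(w,p+R@np.array([x,y,z]))
t=np.linspace(0,2*np.pi,181)
def ell(cx,cy,k,r,tx,ty):
    # tilt about x,y small; ref centre at bottom
    q=np.array([P(*(np.array([cx,cy,kb])+M@np.array([r*np.cos(a),r*np.sin(a),-h]))) for a in t]); return q
def feats(v):
    global M,kb
    cx,cy,kb_,tx,ty=v; M=Rn.from_rotvec([tx,ty,0]).as_matrix()
    def ring(r,h): return np.array([P(*(np.array([cx,cy,kb_])+M@np.array([r*np.cos(a),r*np.sin(a),-h]))) for a in t])
    top=ring(.022,.055);top2=ring(.022,.051);bot=ring(.0178,.0)
    return np.array([top[:,0].min(),top[:,0].max(),top[:,1].min(),top[:,1].max(),bot[:,1].min()])
obs=np.array([218.75,334,262.5,354.5,226.8])
r=least_squares(lambda v:np.r_[(feats(v)-obs),v[3]*10,v[4]*10,],[0,0,.0044,0,0],x_scale=[.01,.01,.01,.1,.1]);print(r.x,r.fun)
for v in ([0,-.0005,.0044,0,0],[0,-.0015,.006,0,0]): print(v,feats(v)-obs)
E
```

```text
[0.0009 0.0011 0.0107 0.0146 0.0011] [ 2.4558 -2.4503 -1.2252  2.538  -1.5638  0.1462  0.0107]
[0, -0.0005, 0.0044, 0, 0] [-3.     -1.3312 -0.3788  9.6617 -0.978 ]
[0, -0.0015, 0.006, 0, 0] [-2.3329 -1.96   -4.8028  4.6006 -3.6517]
```

```bash
cat >> h.py <<'E'
d2=np.pi/180;A=126*d2
C=np.array([np.cos(55*d2)*np.cos(A),np.cos(55*d2)*np.sin(A),np.sin(55*d2)]);G=np.array([.6766,-.291,.125])
XT=np.array([np.sin(55*d2)*-np.cos(A),-np.sin(55*d2)*np.sin(A),np.cos(55*d2)])
RT=np.stack([XT,np.cross(-C,XT),-C],1);BT=np.array([0,-.0005,.006])
def target(dist): return G+dist*C-RT@BT
E
python3 - <<'E'
from h import *
print(RT,target(.08),target(.18)); plan(RT,target(.18),6)
E
```

```text
[[ 0.4815 -0.809   0.3371]
 [-0.6627 -0.5878 -0.464 ]
 [ 0.5736  0.     -0.8192]] [ 0.6472 -0.2514  0.1954] [ 0.6135 -0.205   0.2774]
[-0.005, 0.102, 0.017] [-13.2, -1.3, 9.0]
[-0.005, 0.102, 0.016] [-14.1, -1.1, 7.6]
[-0.006, 0.101, 0.017] [-14.8, -0.9, 6.1]
[-0.005, 0.102, 0.016] [-15.3, -0.7, 4.6]
[-0.005, 0.102, 0.017] [-15.7, -0.5, 2.9]
[-0.005, 0.102, 0.017] [-16.0, -0.2, 1.4]
```

drive_tool(
  increments=[
    {"twist": [-0.005, 0.102, 0.017], "xyz": [-13, -1, 9], "grip": 0},
    {"twist": [-0.005, 0.102, 0.017], "xyz": [-14, -1, 7.5], "grip": 0},
    {"twist": [-0.005, 0.102, 0.017], "xyz": [-15, -1, 6], "grip": 0},
    {"twist": [-0.005, 0.102, 0.017], "xyz": [-15.5, -0.5, 4.5], "grip": 0},
    {"twist": [-0.005, 0.102, 0.017], "xyz": [-15.5, -0.5, 3], "grip": 0},
    {"twist": [-0.005, 0.102, 0.017], "xyz": [-16, 0, 1.5], "grip": 0},
    {"twist": [0, 0, 0], "xyz": [0, 0, 0], "grip": 0},
    {"twist": [0, 0, 0], "xyz": [0, 0, 0], "grip": 0},
  ],
)

```text
clock: 18.38
tool_pos: [0.6142, -0.2061, 0.2785]
orientation: [[0.478, -0.81, 0.339], [-0.664, -0.586, -0.464], [0.575, -0.003, -0.818]]
contact_force: [0.8, -0.0, -0.5]
finger_gap: 0.475
```

```bash
python3 - <<'E'
from h import *
s=bot.get_state();print(s["clock"],s["tool_pos"],s["orientation"],s["contact_force"],s["finger_gap"],s["joint_positions"])
w=look("wrist","w17");e=look("scene","s17")
cv2.imwrite("pics/s17c.png",np.hstack([cv2.resize(cv2.imread("pics/w17.png"),(400,300)),cv2.resize(cv2.imread("pics/s17.png")[150:285,300:480],(400,300),interpolation=2)]))
plan(RT,target(.08),5)
E
```

```text
18.375 [ 0.6142 -0.2061  0.2785] [[ 0.4784 -0.8102  0.3387]
 [-0.6639 -0.5862 -0.4643]
 [ 0.5747 -0.0027 -0.8184]] [ 0.7553 -0.0244 -0.5306] 0.47541826698469464 [-0.1472  0.2641  1.8748 -0.7138  0.676   1.2926]
[-0.0, -0.0, -0.001] [-0.6, -0.1, 20.0]
[-0.0, -0.001, -0.001] [-0.5, -0.0, 20.0]
[-0.001, -0.0, -0.001] [-0.5, -0.1, 20.0]
[0.0, -0.001, -0.001] [-0.6, -0.0, 20.0]
[0.0, -0.0, -0.001] [-0.5, -0.1, 20.0]
```

View pics/s17c.png

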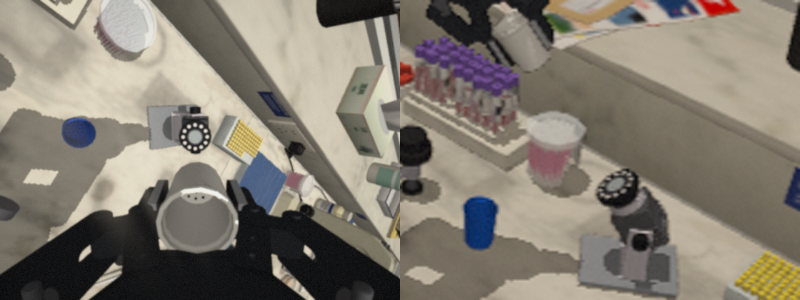

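drive_tool(
  increments=[
    {"twist": [0, 0, 0], "xyz": [-0.5, 0, 30], "grip": 0},
    {"twist": [0, 0, 0], "xyz": [-0.5, 0, 30], "grip": 0},
    {"twist": [0, 0, 0], "xyz": [-0.5, 0, 20], "grip": 0},
    {"twist": [0, 0, -0.005], "xyz": [-1, 0, 15], "grip": 0},
    {"twist": [0, 0, 0], "xyz": [0, 0, 5], "grip": 0},
    {"twist": [0, 0, 0], "xyz": [0, 0, 0], "grip": 0},
    {"twist": [0, 0, 0], "xyz": [0, 0, 0], "grip": 0},
    {"twist": [0, 0, 0], "xyz": [0, 0, 0], "grip": 0},
  ],
)

```text
clock: 19.48
tool_pos: [0.646, -0.2508, 0.195]
orientation: [[0.482, -0.808, 0.339], [-0.661, -0.589, -0.465], [0.576, 0.0, -0.818]]
contact_force: [0.7, -0.0, -1.2]
finger_gap: 0.477
```

```bash
python3 - <<'E'
from h import *
s=bot.get_state();R=np.array(s["orientation"]);print(s["clock"],s["tool_pos"],target(.08),s["contact_force"],s["finger_gap"],np.abs(s["dq"]).max())
b=s["tool_pos"]+R@BT-G;print("dist",b@C,"lat",np.linalg.norm(b-C*(b@C)),"ang",np.degrees(np.arccos(-R[:,2]@C)))
w=look("wrist","w18");e=look("scene","s18");t=look("top","t18")
for n,d in (("scene",e),("top",t)):
  for q in ("crucible_run_bottom","crucible_run_center","camera_head"):
    for l in bot.landmark_of(n,q)[:4]: print(n,q,round(l["conf"],2),np.round(l["at"],1))
  print(n,"pred bottom",proj(d,s["tool_pos"]+R@BT),"center",proj(d,s["tool_pos"]+R@(BT-[0,0,.0275])),"glass",proj(d,G))
cv2.imwrite("pics/s18c.png",np.hstack([cv2.resize(cv2.imread("pics/w18.png")[120:360,120:440],(400,300)),cv2.resize(cv2.imread("pics/s18.png")[170:260,340:460],(400,300),interpolation=2)]))
E
```

```text
19.475 [ 0.646  -0.2508  0.195 ] [ 0.6472 -0.2514  0.1954] [ 0.6879 -0.0322 -1.2195] 0.4770948652596125 0.0024866232746315027
dist 0.08033105685499148 lat 0.0013658818803128664 ang 0.14095816820951676
scene crucible_run_bottom 0.94 [378.1 209.7]
scene crucible_run_bottom 0.72 [247.1 182.2]
scene crucible_run_bottom 0.68 [397.1 232.3]
scene crucible_run_bottom 0.57 [337.9 258.1]
scene crucible_run_center 0.58 [375.7 198.6]
scene camera_head 0.88 [398.8 230.7]
scene pred bottom [381.0749 209.9772] center [375.4384 201.72  ] glass [397.2976 232.9085]
top crucible_run_bottom 0.53 [176.3 180.1]
top crucible_run_bottom 0.37 [357.9 165.4]
top crucible_run_center 0.63 [404.4 217.5]
top crucible_run_center 0.47 [359. 168.]
top crucible_run_center 0.45 [172.8 176.5]
top camera_head 0.73 [368.5 163.7]
top pred bottom [359.5256 165.5472] center [356.4271 166.4582] glass [368.1732 162.6894]
```

View pics/s18c.png

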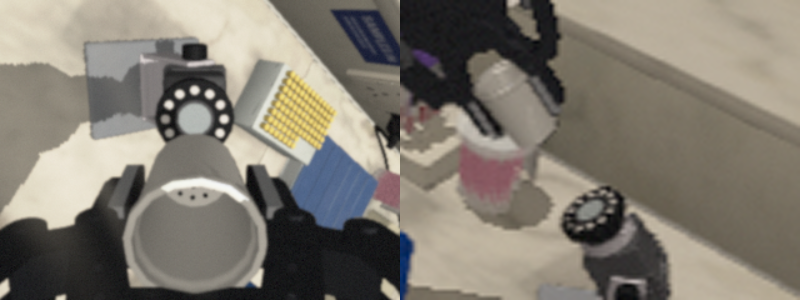

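```bash
python3 - <<'E'
from h import *
s=bot.get_state();R=np.array(s["orientation"]);p=s["tool_pos"]
out=[]
for n,(x0,y0) in (("scene",(345,170)),("top",(325,135))):
    d=bot.get_image(n);S=8 if n=="scene" else 8
    a=cv2.resize(np.ascontiguousarray(d["image"][y0:y0+70,x0:x0+48,::-1]),(48*S,70*S),interpolation=2)
    t=np.linspace(0,2*np.pi,60)
    for r,h,c in ((.017,0,(0,0,255)),(.022,.055,(0,255,0)),):
        q=np.array([proj(d,p+R@(BT+[r*np.cos(u),r*np.sin(u),-h])) for u in t])
        cv2.polylines(a,[np.int32((q+.5-[x0,y0])*S)],1,c,1)
    q=np.array([proj(d,G+k*C) for k in (0,.08)]); cv2.polylines(a,[np.int32((q+.5-[x0,y0])*S)],0,(255,0,255),1)
    out.append(a)
cv2.imwrite("pics/ov.png",np.hstack(out))
for l in bot.silhouettes("scene","crucible_run_center")[:3]: print(l["conf"],l["box"])
E
```

```text
0.87 [362.2, 187.1, 388.5, 215.2]
0.51 [243.9, 169.1, 253.3, 183.2]
```

View pics/ov.png

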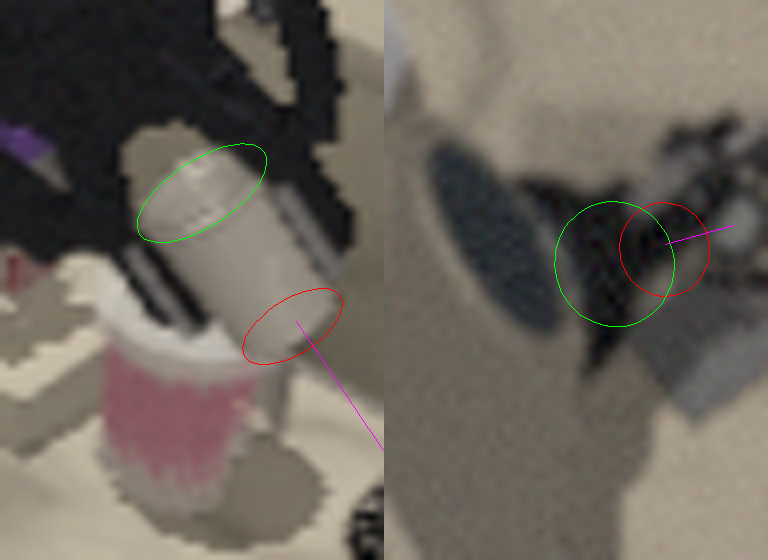

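The overlay in the scene view puts the cup's underside within about 1 px of the prediction, on the line of sight. The arm is still, so I'm handing in.

```bash
python3 - <<'E'
from h import *
s=bot.get_state();print(s["clock"],s["contact_force"],np.abs(s["dq"]).max(),s["finger_gap"])
print(bot.job_done())
E
```

```text
20.075 [-0.1847  0.678  -0.2668] 0.001093660663850623 0.47724292181240846
the job is handed in; nothing more can be done
None
```

The job is handed in at 20.1 s of the 51 s allowed. The middle station's valve was shut first. Then the crucible was lifted out of its collar and is now held in front of the inspection camera, its underside facing the lens.

**Valve:** My first push passed over the lever without touching it. Both the scene and wrist pictures put the shut fingertips about 35 mm further back than the stated 25 mm ahead of the TCP. I went lower and pushed again, until the force rose to about 26 N at the stop. Afterwards the wrist picture showed the lever parallel to the two idle ones.

**Crucible:** It was gripped below the rim at about 40.5 mm, and the opening stayed at 0.477 with no visible slip.

**Final pose from arm readings:**

| Check | Value | Allowed |
|---|---|---|
| Underside to glass | 80 mm | 65–95 mm |
| Off the line of sight | 1.4 mm | 12 mm in x and y |
| Off square | 0.1° | 10° |

- These figures rely on the measured camera pose (azimuth 126°) and on how the cup sits in the jaws.
- The crucible outline drawn over the scene picture agreed within about 1 px, roughly 2 mm.
- The network's landmark for the underside was about 3 px off the prediction, up to 7 mm. I put that down to network noise.
- The arm was at rest, and the wrist force stayed at noise level.

**Not checked at the end:** I did not measure the other crucibles, the bottles or the idle valves again. Nothing came near the bottles or the spare crucible. The picture taken after the lift showed all three levers across their pipes and the other seated crucible in its collar.

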